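# Line up the riser's branch with the fixture arrow and lock the swivel

## Task

Turn the copper riser on the swivel fixture until its long branch (the one with the brass nut) points straight along the base plate at the raised arrow, to within about five degrees. Then press the fixture's lock lever all the way down on to its stop, leaving the branch lined up and the other things on the bench where they are.

Things in the scene. Friction and masses are not known exactly. Their poses are not given: they have to be found in the camera images.
- fixture: fixed black steel brazing fixture: base plate 320 x 140 x 14 mm with a round swivel in it. Origin: on the table surface, on the vertical swivel axis. Its x axis (level) runs from the swivel axis along the plate to the raised arrow, z is up; the plate reaches from x = -130 to x = +190 mm, y = -70 to +70 mm. Does not move.
- riser (a joint): angle (rad) of the swivel carrying the upright copper riser, about the fixture's vertical axis: 0 = long branch exactly over the arrow, positive = anticlockwise from above, free from -2.6 to 2.6; starts between -1.7 and -0.6. Stiff: turns with about 0.25 N m (3 N at 90 mm from the axis), stays where it is left
- riser_top (a point): centre of the open top of the riser, on the swivel axis, 175 mm above the table: a 28 mm copper pipe (tee body 35 mm) held in small black jaws (swivel head 104 mm across, jaws up to 82 mm high). On the far side from the long branch is a short capped copper stub that ends 42 mm from the axis, same height as the branch
- branch_end (a point): centre of the open end of the long branch, in the face of its brass nut, 130 mm from the swivel axis. The branch is level, its centre line 125 mm above the table; copper, 22 mm in diameter, then the nut, 32 mm in diameter, from 103 to 130 mm from the axis
- arrow_tip (a point): tip of the raised aluminium arrow on the base plate, which points in at the swivel axis: 137 mm from the axis along the fixture's x, 20 mm above the table; arrow 48 mm long, 6 mm high
- lock_lever (a joint): angle (rad) of the lock lever above level: 0 = level, fully down on its stop (locked); starts between 0.6 and 0.9. Swings in the upright plane through the fixture's x axis, pointing away from the arrow (to -x) and up. Needs about 0.3 N m (5 to 6 N pressed 55 mm from the pivot), stays where it is left. Down, it does not hold the riser against a knock
- lever_pivot (a point): pivot of the lock lever: 85 mm from the swivel axis on the side away from the arrow (fixture x = -85 mm, y = 0), 42 mm above the table; the cheeks at the pivot are 40 mm wide, 36 mm long, up to 54 mm high
- lever_ball (a point): centre of the black ball (28 mm in diameter) at the lever's end, 100 mm from the pivot; the lever is a steel bar 14 mm in diameter
- flux_pot: closed jar, 60 mm in diameter and 60 mm high, standing beside the base plate; origin under its centre; leave alone
- elbow: loose copper elbow standing on a brass collar, about 62 mm high, beside the base plate; origin under its centre, the level leg along its x; leave alone
- wrench: steel wrench, 180 mm long, lying flat beside the base plate; origin under its middle; leave alone
- brush: hand brush lying on the bench to the robot's left; origin under its middle; leave alone
- ball_valve: brass ball valve with a steel lever handle, 100 mm long, 53 mm high, lying on the bench to the robot's right; origin under its centre; leave alone

How it is judged:
By the outcome, as a careful person would: the job done as asked, in the order asked, and still so for the second after the job is handed in, with the robot touching nothing.
It also fails if it takes over 54 s, if anything falls off the work surface, if the arm or the gripper's body presses on something with over 40 N, if the wrist force passes 120 N, or if a joint passes its speed limit or range.

## Robot

A 6-joint arm with a two-finger parallel gripper is mounted at the origin on the work surface. World frame = base frame: x ahead of the robot, y to its left, z up, the work surface at z = 0. Lengths are in m, angles in rad, forces in N, time in s.
With the tool pointing down it reaches from about 0.325 to 0.85 m from the base axis. Payload 15.5 kg.
Tool frame: the origin (TCP) lies on the mounting face of the last link; the fingertips stand 191 mm ahead of it and the grasp point (between the pads) lies 172 mm ahead of it; z points along the fingers, y is the line along which they close (so a half turn about z gives the same grasp; the last joint's range is limited). The gripper opens to 91 mm and grips with 3 to 60 N. Pads are 32 mm wide; open, the fingers measure 118 mm over their backs; the gripper's body (76 mm by 178 mm) begins 60 mm behind the grasp point.
Start: joints at [1.244, 0.494, 1.345, -0, 1.302, -0.096], TCP at [0.143, 0.608, 0.405] pointing down, gripper open.
Joint ranges: [-2.91, 2.91], [-0.82, 2.16], [0.22, 2.67], [-1.22, 4.37], [0.12, 2.79], [-3.08, 3.08]. Speed limits (rad/s): [1.89, 1.89, 2.57, 3.01, 3.01, 3.01].

## Interface

Orientations are given as a 3x3 rotation matrix whose columns are the frame's x, y, z axes.
In Python, from workcell import telemetry, cams, ticket gives the robot as it stands.
- The arm moves only by the tool step_arm, never from a script. Its argument "motion" is one flat list of numbers, 5 for each row, row after row: the closure, from -1 (fully open) to 1 (shut), then the shift along the world's x, y, z in cm, then the turn about the world's z in rad. A call has 1 to 8 rows; each row is the pose to reach, as a shift and turn from the pose commanded when the call began; what a row does not reach only later rows make up. A row lasts 1/12 s, in which the tool goes at most 41.7 mm and 7.16 degrees, less where a joint would pass 70% of its speed; a pose out of reach is approached as far as the arm can. A call with a gripper value outside its range is refused whole. The fingers move at their own pace and stop on an object; "squeeze" is the grip in N (left out, the last holds). Time passes only in rows, so rows that repeat a pose let the fingers close. It gives the time, the measured TCP pose, the force, the opening and the grip force at its end, in the units of the state.
- telemetry.state(): the state, without advancing time (a new reading comes with each control period).
- cams.snapshot(name): name is "scene" or "top" or "wrist"; returns a dict with "pixels" (480x640x3 uint8, red, green, blue), "mtx" (3x3 intrinsics, pixels), "R" (3x3) and "t" (3): a world point X has camera coordinates R X + t; the wrist camera has in their place "T_tool_cam" (4x4, takes a point from camera to tool coordinates, whose origin is the TCP and whose axes are the flange's). Camera axes: x right, y down, z forward; pixel columns grow to the right and rows downward; lengths in m; the calibration is good to about 2 mm. The wrist camera is an equidistant fisheye: a pixel r from the principal point sees the ray r / f radians off the axis. A picture is of the moment at which its call begins: read the wrist's pose just before it. There is no depth.
- ticket.sign_off(): hands the job in; it is judged then, once.
The state is a dict: "clock": time; "qpos": joint angles; "qd": joint speeds; "joint_torque": joint torques, N m; "ee_pos": TCP position; "tool_rot": TCP orientation; "wrist_force": force on the tool from outside, world axes, zero at the start; "torque": the same for the moment, N m; "gripper_width": finger opening in m; "grip_force": force on a finger pad.
Only numpy, scipy, OpenCV 4.12 (cv2) and the standard library are available. Lean on these libraries where they do the work, as an engineer would, in place of code of your own. Each camera call takes 0.05 s, during which the arm holds its last target. There are 200 camera calls.

## Working session

There is one attempt and no reset: what is moved stays moved. The work goes in short steps, Python scripts to look and compute and a tool call to move; the robot and the scene stay as the last step left them, time stands still between calls to the robot, and variables do not carry over. Pictures are saved under pics/ and viewed, at most 10 in all, crops included, and the job is handed in when it is done.

Besides the shell and the picture viewer there is one more tool, called after "Emit:" in YAML: its name, and indented under it one key for each argument. step_arm: Moves the arm, as the interface text tells. Its arguments: {"type":"object","properties":{"motion":{"type":"array","items":{"type":"number"}},"squeeze":{"type":"number"}},"required":["motion"]}

```bash
mkdir -p pics
python3 - <<'E'
from workcell import telemetry, cams
import cv2,numpy as np,pickle
d={}
for n in("scene","top"):
    s=cams.snapshot(n); d[n]=s; cv2.imwrite(f"pics/{n}0.png",s["pixels"][:,:,::-1])
    print(n,np.round(s["mtx"],1).tolist(),np.round(s["R"],3).tolist(),np.round(s["t"],3))
pickle.dump(d,open("v0.pkl","wb"))
s=telemetry.state(); print(s["clock"],s["ee_pos"],np.round(s["tool_rot"],3).tolist(),s["gripper_width"])
E
```

```text
scene [[510.5, 0.0, 323.3], [0.0, 510.5, 235.0], [0.0, 0.0, 1.0]] [[-0.601, 0.799, 0.013], [0.482, 0.376, -0.792], [-0.638, -0.469, -0.611]] [ 0.342 -0.181  1.698]
top [[536.3, 0.0, 322.0], [0.0, 536.3, 239.8], [0.0, 0.0, 1.0]] [[-0.109, -0.994, 0.001], [-0.972, 0.106, -0.209], [0.208, -0.024, -0.978]] [0.056 0.582 1.158]
0.1 [0.14293764 0.60831192 0.4041667 ] [[-0.973, 0.229, -0.0], [0.229, 0.973, -0.001], [0.0, -0.001, -1.0]] 0.09121441750039608
```

View pics/scene0.png

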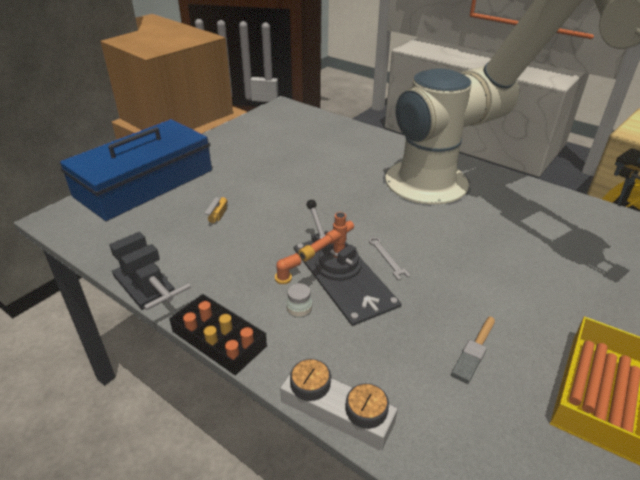

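View pics/top0.png

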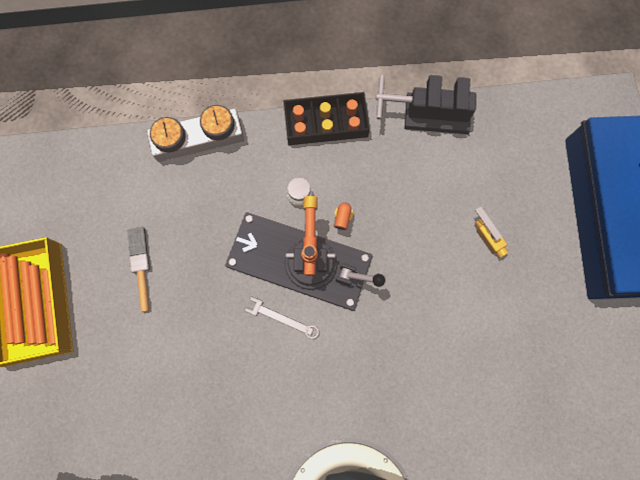

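The scene view shows the riser near (341,217), the nut near (308,252) and the ball at (311,204). In the top view the riser is at (309,253), the nut at (310,202), the arrow tip at (257,244) and the ball at (378,280). I'll zoom in on both.

Run:
```python
import cv2
for n,x,y in(("scene",265,185),("top",215,170)):
    i=cv2.imread(f"pics/{n}0.png")[y:y+146,x:x+190]
    i=cv2.resize(i,None,fx=4,fy=4,interpolation=cv2.INTER_CUBIC)
    for k in range(0,190,20): cv2.putText(i,str(x+k),(k*4,10),0,.35,(255,255,255)); cv2.line(i,(k*4,12),(k*4,18),(255,255,255))
    for k in range(0,146,20): cv2.putText(i,str(y+k),(0,k*4+4),0,.35,(255,255,255))
    cv2.imwrite(f"pics/{n}z.png",i)
```

```text
(no output)
```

View pics/scenez.png

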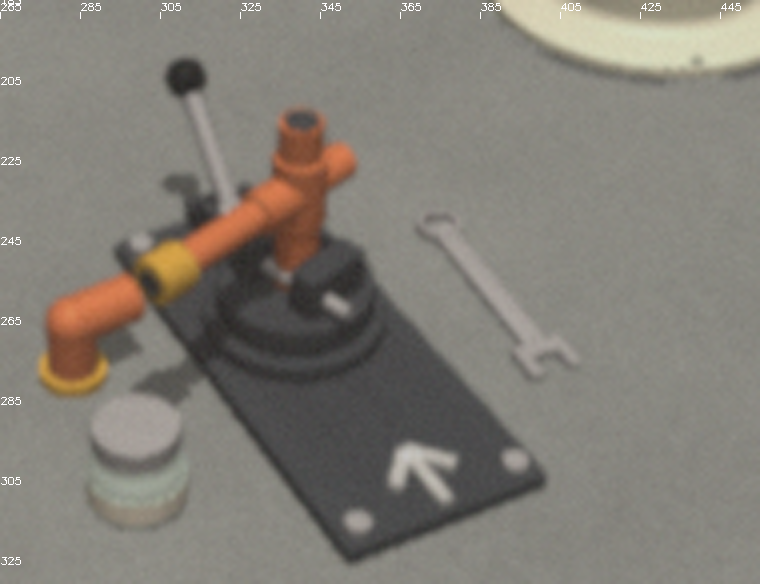

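View pics/topz.png

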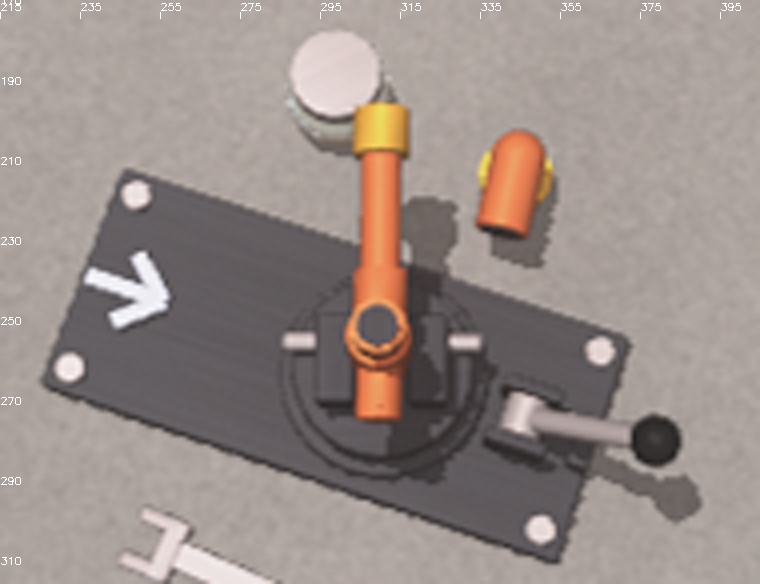

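Zoom readings, scene view: riser top (340.5,215), nut face (302.5,255), ball (311.5,204.2), arrow tip (367,295.7). Top view: riser top (309.5,251.2), nut face (310.7,197), ball (378.7,280), arrow tip (257,245), plus the plate corners. Next I'll triangulate these and fit the fixture.

```bash
cat > h.py <<'E'
import numpy as np,pickle,cv2
from scipy.optimize import least_squares
D=pickle.load(open("v0.pkl","rb"))
def proj(n,X,d=D):
    c=d[n]; p=(c["R"]@np.atleast_2d(X).T).T+c["t"]; q=(c["mtx"]@p.T).T; return q[:,:2]/q[:,2:]
def tri(ps,pt): 
    P=[D[n]["mtx"]@np.c_[D[n]["R"],D[n]["t"]] for n in("scene","top")]
    X=cv2.triangulatePoints(P[0],P[1],np.array(ps,float),np.array(pt,float))[:,0]; return X[:3]/X[3]
E
python3 - <<'E'
from h import *
T=dict(riser=((340.5,215),(309.5,251.2)),nut=((302.5,255),(310.7,197)),ball=((311.5,204.2),(378.7,280)),arrow=((367,295.7),(257,245)))
for k,v in T.items():
    X=tri(*v); print(k,X.round(4),(proj("top",X)-v[1]).round(1),(proj("scene",X)-v[0]).round(1))
C=np.array([[.19,-.07],[.19,.07],[-.13,.07],[-.13,-.07]]); pc=np.array([(246.5,212.5),(226,266),(354.5,310.2),(372.2,254.5)])
def W(p,f):
    c,s=np.cos(p[2]),np.sin(p[2]); f=np.atleast_2d(f); return np.c_[p[0]+c*f[:,0]-s*f[:,1],p[1]+s*f[:,0]+c*f[:,1],f[:,2]]
def res(p):
    a,l=p[3],p[4]
    F=np.array([[0,0,.175],[.13*np.cos(a),.13*np.sin(a),.125],[-.085-.1*np.cos(l),0,.042+.1*np.sin(l)],[.137,0,.02]])
    X=W(p,F); r=[proj(n,X)-np.array([v[i] for v in T.values()]) for i,n in enumerate(("scene","top"))]
    # corner order unknown orientation: try as listed
    r.append(proj("top",W(p,np.c_[C,[.014]*4]))-pc); return np.concatenate(r).ravel()
for s in(1,-1):
  C[:,1]*=s
  b=min((least_squares(res,[.55,.05,y,a,.75],loss="soft_l1") for y in(0,1.5,3,-1.5) for a in(-1.2,)),key=lambda r:r.cost)
  print(b.cost,b.x.round(4)); print(res(b.x).reshape(-1,2).round(1).tolist())
E
```

```text
riser [0.5389 0.0245 0.1723] [[-0.7  0.5]] [[-0.8 -0.1]]
nut [0.6682 0.0094 0.1237] [[-0.7  0.5]] [[-0.9 -0.2]]
ball [ 0.4722 -0.1168  0.1091] [[-0.6  0.5]] [[-0.7 -0.1]]
arrow [0.5959 0.1476 0.0184] [[-1.3  0.9]] [[-1.7 -0.2]]
7.210179329590946 [ 0.5389  0.0234  1.1313 -1.237   0.7845]
[[-1.1, -1.2], [-0.8, -0.6], [-1.0, -1.3], [-2.0, -0.4], [-0.2, 0.2], [-0.8, 0.4], [-0.1, 0.1], [-1.3, 0.2], [-1.1, -1.0], [-1.7, 0.2], [-0.3, 0.7], [0.6, -0.2]]
294.6271009127362 [ 0.5392  0.0253  1.1416 -1.2626  0.7563]
[[-0.5, -0.9], [-0.8, -0.6], [-1.4, -0.6], [-0.9, -0.2], [-1.1, 0.1], [-0.8, 0.3], [-0.0, -0.3], [-2.4, 0.7], [-23.1, 54.6], [18.0, -53.9], [17.3, -56.6], [-18.4, 55.9]]
```

The fit is consistent: measured heights are 0.172, 0.124 and 0.018 m against 0.175, 0.125 and 0.020 given. The swivel is at (0.539, 0.0235), the fixture's x axis has azimuth 1.135, and the riser is at about −1.24. I'll grip the nut at 115 mm radius, around (0.654, 0.011).

Emit:
step_arm:
  motion: [-1,2.6,-3,0,0.02,-1,5.2,-6,0,0.04,-1,7.8,-9,0,0.06,-1,10.4,-12,0,0.08,-1,13,-15,0,0.1,-1,15.6,-18,0,0.12,-1,18.2,-21,0,0.126,-1,20.8,-24,0,0.126]

```text
clock: 0.77
ee_pos: [0.3517, 0.3667, 0.4046]
tool_rot: [[-0.995, 0.104, -0.0], [0.104, 0.995, -0.0], [0.0, -0.0, -1.0]]
wrist_force: [1.8, 0.1, 0.9]
gripper_width: 0.0912
grip_force: 0.0
```

Emit:
step_arm:
  motion: [-1,2.6,-3,0,0,-1,5.2,-6,0,0,-1,7.8,-9,0,0,-1,10.4,-12,0,0,-1,13,-15,0,0,-1,15.6,-18,0,0,-1,18.2,-21,0,0,-1,20.8,-24,0,0]

```text
clock: 1.43
ee_pos: [0.5599, 0.1266, 0.4045]
tool_rot: [[-0.994, 0.105, -0.0], [0.105, 0.994, 0.0], [0.0, -0.0, -1.0]]
wrist_force: [0.7, 1.4, 0.4]
gripper_width: 0.0914
grip_force: 0.0
```

Emit:
step_arm:
  motion: [-1,2.4,-3,0,0,-1,4.8,-6,0,0,-1,7.2,-9,0,0,-1,9.5,-11.7,0,0,-1,9.5,-11.7,0,0,-1,9.5,-11.7,0,0]

```text
clock: 1.93
ee_pos: [0.6547, 0.0098, 0.4038]
tool_rot: [[-0.994, 0.107, -0.001], [0.107, 0.994, 0.0], [0.001, -0.0, -1.0]]
wrist_force: [-0.6, 0.9, 1.0]
gripper_width: 0.0912
grip_force: 0.0
```

Emit:
step_arm:
  motion: [-1,0,0.1,-3,0,-1,0,0.1,-6,0,-1,0,0.1,-9,0,-1,0,0.1,-10.7,0,-1,0,0.1,-10.7,0,-1,0,0.1,-10.7,0]

```text
clock: 2.43
ee_pos: [0.6534, 0.0133, 0.2975]
tool_rot: [[-0.995, 0.104, -0.002], [0.104, 0.995, 0.0], [0.002, 0.0, -1.0]]
wrist_force: [0.2, 0.3, 0.7]
gripper_width: 0.0913
grip_force: 0.0
```

Emit:
step_arm:
  motion: [1,0,0,0,0,1,0,0,0,0,1,0,0,0,0,1,0,0,0,0,1,0,0,0,0,1,0,0,0,0,1,0,0,0,0,1,0,0,0,0]
  squeeze: 15

```text
clock: 3.1
ee_pos: [0.654, 0.0124, 0.2978]
tool_rot: [[-0.995, 0.105, 0.0], [0.105, 0.995, -0.0], [-0.0, -0.0, -1.0]]
wrist_force: [-0.5, 1.1, -1.2]
gripper_width: 0.0411
grip_force: 0.0
```

Run:
```python
from workcell import cams,telemetry
import cv2,numpy as np
s=telemetry.state();print(s["clock"],s["ee_pos"].round(4),s["wrist_force"],s["gripper_width"],s["grip_force"],s["qpos"])
# arc plan
c=np.array([.539,.0235]);v=s["ee_pos"][:2]-c;print(np.hypot(*v),np.arctan2(v[1],v[0]))
for t in np.arange(0,1.3,.1):
    R=np.array([[np.cos(t),-np.sin(t)],[np.sin(t),np.cos(t)]]); print(round(t,2),((R@v-v)*100).round(2))
cv2.imwrite("pics/w1.png",cams.snapshot("wrist")["pixels"][:,:,::-1])
```

```text
3.1 [0.654  0.0124 0.2978] [-0.45386986  1.06860479 -1.18312802] 0.04106845249128946 0.0 [-7.23096164e-02  6.42792298e-01  1.38248106e+00 -1.54179327e-05
  1.11631166e+00 -1.53822083e+00]
0.11550516461204072 -0.0963953666707642
0.0 [0. 0.]
0.1 [0.05 1.15]
0.2 [-0.01  2.31]
0.3 [-0.18  3.45]
0.4 [-0.47  4.56]
0.5 [-0.87  5.65]
0.6 [-1.38  6.69]
0.7 [-1.99  7.67]
0.8 [-2.69  8.58]
0.9 [-3.48  9.43]
1.0 [-4.35 10.19]
1.1 [-5.29 10.85]
1.2 [-6.29 11.42]
```

View pics/w1.png

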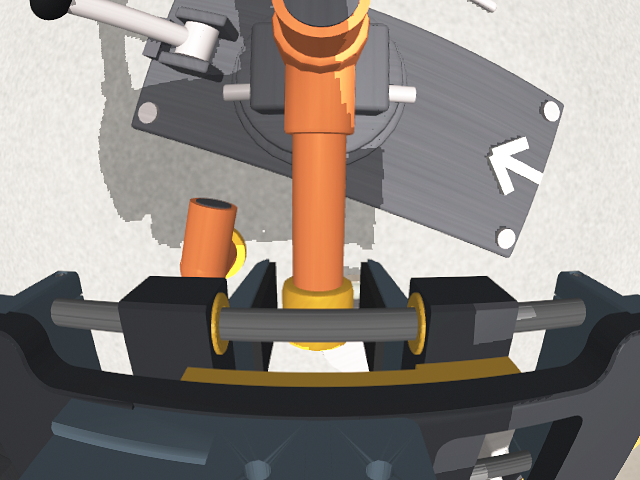

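The wrist view shows the nut centred between the fingers at about (318,300), still closing, with the branch running up to the riser. I'll finish closing, then turn along the arc.

Emit:
step_arm:
  motion: [1,0,0,0,0,1,0,0,0,0,1,0,0,0,0,1,0,0,0,0]

```text
clock: 3.48
ee_pos: [0.654, 0.0124, 0.2977]
tool_rot: [[-0.995, 0.105, -0.0], [0.105, 0.995, -0.0], [0.0, -0.0, -1.0]]
wrist_force: [-0.4, -0.9, -1.2]
gripper_width: 0.0318
grip_force: 15.0
```

Emit:
step_arm:
  motion: [1,0.05,0.58,0,0.05,1,0.05,1.15,0,0.1,1,0.02,1.73,0,0.15,1,0,2.3,0,0.2,1,-0.08,2.9,0,0.25,1,-0.18,3.45,0,0.3,1,-0.32,4.0,0,0.35,1,-0.47,4.56,0,0.4]

```text
clock: 4.15
ee_pos: [0.6497, 0.0583, 0.2977]
tool_rot: [[-0.956, -0.293, 0.001], [-0.293, 0.956, 0.0], [-0.001, -0.0, -1.0]]
wrist_force: [3.1, -0.4, -3.1]
gripper_width: 0.0315
grip_force: 15.0
```

Emit:
step_arm:
  motion: [1,-0.2,0.55,0,0.05,1,-0.4,1.09,0,0.1,1,-0.64,1.62,0,0.15,1,-0.91,2.13,0,0.2,1,-1.2,2.63,0,0.25,1,-1.52,3.11,0,0.3,1,-1.86,3.57,0,0.35,1,-2.22,4.02,0,0.4]

```text
clock: 4.82
ee_pos: [0.6277, 0.0988, 0.2977]
tool_rot: [[-0.766, -0.642, 0.002], [-0.642, 0.766, 0.001], [-0.002, -0.001, -1.0]]
wrist_force: [8.1, 2.9, -7.0]
gripper_width: 0.0314
grip_force: 15.0
```

Emit:
step_arm:
  motion: [1,-0.4,0.43,0,0.05,1,-0.79,0.85,0,0.1,1,-1.66,1.61,0,0.2,1,-2.6,2.27,0,0.3,1,-3.6,2.84,0,0.4,1,-3.97,3.02,0,0.435,1,-3.97,3.02,0,0.435,1,-3.97,3.02,0,0.435]

```text
clock: 5.48
ee_pos: [0.5876, 0.1296, 0.2978]
tool_rot: [[-0.426, -0.905, 0.001], [-0.905, 0.426, 0.002], [-0.002, -0.001, -1.0]]
wrist_force: [4.3, 11.3, -6.4]
gripper_width: 0.0314
grip_force: 15.0
```

Run:
```python
from workcell import cams,telemetry
import cv2,numpy as np
s=telemetry.state();p=s["ee_pos"];R=s["tool_rot"];print(p,s["wrist_force"],np.arctan2(p[1]-.0235,p[0]-.539),np.arctan2(-R[1,0],-R[0,0]))
cv2.imwrite("pics/w2.png",cams.snapshot("wrist")["pixels"][:,:,::-1])
```

```text
[0.58757461 0.12956862 0.29776513] [ 4.32354384 11.32804885 -6.41802343] 1.141347127005369 1.1310227706191522
```

View pics/w2.png

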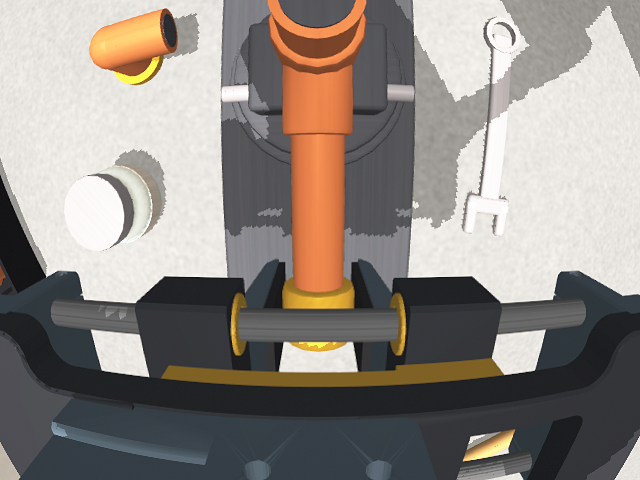

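The branch (centred near column 318) now lies along the plate (edges at columns 222–412) over the arrow. Next I'll release and lift.

Emit:
step_arm:
  motion: [-1,0,0,0,0,-1,0,0,0,0,-1,0,0,0,0,-1,0,0,0,0,-1,0,0,0,0,-1,0,0,0,0,-1,0,0,0,0,-1,0,0,0,0]

```text
clock: 6.2
ee_pos: [0.5874, 0.1284, 0.2977]
tool_rot: [[-0.427, -0.904, -0.0], [-0.904, 0.427, -0.0], [0.0, 0.0, -1.0]]
wrist_force: [1.1, -0.3, 0.4]
gripper_width: 0.082
grip_force: 0.0
```

Emit:
step_arm:
  motion: [-1,0,0,2,0,-1,0,0,5,0,-1,0,0,8,0,-1,0,0,11,0,-1,0,0,13,0,-1,0,0,13,0]

```text
clock: 6.7
ee_pos: [0.588, 0.1285, 0.4323]
tool_rot: [[-0.426, -0.904, 0.007], [-0.905, 0.426, 0.001], [-0.004, -0.006, -1.0]]
wrist_force: [0.3, 0.0, 0.6]
gripper_width: 0.0916
grip_force: 0.0
```

Run:
```python
from workcell import cams,telemetry
import cv2,numpy as np
s=telemetry.state();print(s["ee_pos"],s["wrist_force"],s["gripper_width"])
i=cams.snapshot("top")["pixels"][170:316,215:405,::-1]
cv2.imwrite("pics/t2.png",cv2.resize(i,None,fx=4,fy=4,interpolation=cv2.INTER_CUBIC))
```

```text
[0.5880396  0.12849936 0.43231336] [0.29763776 0.01226457 0.55231997] 0.09159035316455098
```

Emit:
step_arm:
  motion: [1,-1.4,-3,0,-0.03,1,-2.8,-6,0,-0.06,1,-4.2,-9,0,-0.1,1,-5.6,-12,0,-0.13,1,-7,-15,0,-0.16,1,-8.4,-18,0,-0.2,1,-9.8,-21,0,-0.2,1,-10.8,-23.2,0,-0.2]

```text
clock: 7.42
ee_pos: [0.4779, -0.1053, 0.4267]
tool_rot: [[-0.598, -0.801, -0.002], [-0.801, 0.598, 0.0], [0.001, 0.002, -1.0]]
wrist_force: [0.4, -0.7, 1.1]
gripper_width: 0.0408
grip_force: 0.0
```

Emit:
step_arm:
  motion: [1,0,0,0,0,1,0,0,0,0,1,0,0,0,0,1,0,0,0,0,1,0,0,0,0]

```text
clock: 7.83
ee_pos: [0.4796, -0.1028, 0.4274]
tool_rot: [[-0.597, -0.802, -0.0], [-0.802, 0.597, 0.0], [0.0, 0.0, -1.0]]
wrist_force: [-0.4, -0.5, -0.1]
gripper_width: 0.0075
grip_force: 0.0
```

Run:
```python
from workcell import cams,telemetry
import cv2,numpy as np
s=telemetry.state();print(s["ee_pos"],s["qpos"].round(3),s["gripper_width"])
p=[cams.snapshot(n)["pixels"][y:y+146,x:x+190,::-1] for n,x,y in(("top",215,170),("scene",265,185))]
cv2.imwrite("pics/t3.png",cv2.resize(np.vstack(p),None,fx=2.05*1,fy=2.05,interpolation=cv2.INTER_CUBIC))
```

```text
[ 0.47964625 -0.10278838  0.42741535] [-0.333  0.28   1.635  0.     1.227 -2.835] 0.0075013370566760435
```

View pics/t3.png

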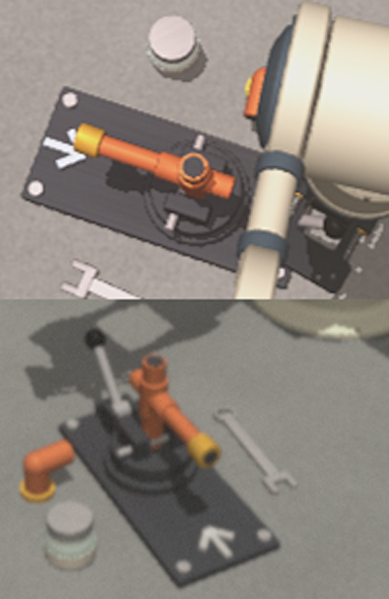

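The branch lies over the plate's centre line toward the arrow in both views, and the lever is still up. Next I'll press it down.

Emit:
step_arm:
  motion: [1,0,0,-3,0,1,0,0,-6,0,1,0,0,-9,0,1,0,0,-10,0,1,0,0,-11,0,1,0,0,-12,0,1,0,0,-12.5,0,1,0,0,-13,0]

```text
clock: 8.6
ee_pos: [0.4797, -0.1033, 0.2975]
tool_rot: [[-0.597, -0.802, 0.0], [-0.802, 0.597, -0.0], [-0.0, -0.0, -1.0]]
wrist_force: [0.1, -0.3, 3.8]
gripper_width: 0.0001
grip_force: 1.3
```

Emit:
step_arm:
  motion: [1,0,0,-0.6,0,1,0,0,-1.2,0,1,0,0,-1.8,0,1,0,0,-2.4,0,1,0,0,-3.0,0,1,0,0,-3.6,0,1,0,0,-4.2,0,1,0,0,-4.6,0]

```text
clock: 9.27
ee_pos: [0.4792, -0.1036, 0.251]
tool_rot: [[-0.598, -0.802, -0.0], [-0.802, 0.598, 0.0], [0.0, 0.0, -1.0]]
wrist_force: [-0.4, -1.4, 2.8]
gripper_width: 0.0006
grip_force: 1.8
```

Emit:
step_arm:
  motion: [1,0,0,-0.3,0,1,0,0,-0.6,0,1,0,0,-0.8,0,1,0,0,-1.0,0,1,0,0,-1.1,0,1,0,0,-1.1,0]

```text
clock: 9.77
ee_pos: [0.4793, -0.1035, 0.2406]
tool_rot: [[-0.598, -0.802, -0.0], [-0.802, 0.598, 0.0], [0.0, 0.0, -1.0]]
wrist_force: [0.4, 0.9, -0.0]
gripper_width: 0.0007
grip_force: 0.2
```

Emit:
step_arm:
  motion: [1,0,0,-0.1,0,1,0,0,-0.2,0,1,0,0,-0.2,0]

```text
clock: 10.02
ee_pos: [0.4793, -0.1035, 0.2396]
tool_rot: [[-0.598, -0.802, 0.0], [-0.802, 0.598, -0.0], [-0.0, -0.0, -1.0]]
wrist_force: [-6.7, -0.1, 26.1]
gripper_width: 0.0005
grip_force: 12.9
```

The force jumped to 26 N with the tip at 48.6 mm, the height of a level bar, so the lever is on its stop. I'll lift off and check.

Emit:
step_arm:
  motion: [1,0,0,1,0,1,0,0,3,0,1,0,0,6,0,1,0,0,9,0,1,0,0,12,0,1,0,0,15,0,1,0,0,18,0,1,0,0,18,0]

```text
clock: 10.68
ee_pos: [0.4802, -0.1037, 0.4238]
tool_rot: [[-0.598, -0.802, 0.007], [-0.802, 0.598, -0.002], [-0.003, -0.007, -1.0]]
wrist_force: [0.8, -0.5, 0.6]
gripper_width: 0.0004
grip_force: 0.0
```

Emit:
step_arm:
  motion: [1,0,-3,0,0,1,0,-6,0,0,1,0,-9,0,0,1,0,-12,0,0,1,0,-15,0,0,1,0,-18,0,0,1,0,-20,0,0,1,0,-20,0,0]

```text
clock: 11.35
ee_pos: [0.4936, -0.2857, 0.4172]
tool_rot: [[-0.623, -0.782, -0.015], [-0.782, 0.623, -0.023], [0.028, -0.003, -1.0]]
wrist_force: [-0.9, 0.1, 0.3]
gripper_width: 0.0005
grip_force: 0.0
```

Run:
```python
from workcell import cams,telemetry
import cv2,numpy as np
from h import proj
s=telemetry.state();print(s["clock"],s["ee_pos"],s["qpos"].round(2))
p=[]
for n,x,y in(("top",215,170),("scene",265,185)):
    i=cams.snapshot(n)["pixels"][y:y+146,x:x+190,::-1]
    i=cv2.resize(i,None,fx=4,fy=4,interpolation=cv2.INTER_CUBIC)
    a=1.135;u=np.array([np.cos(a),np.sin(a)]);c=np.array([.539,.0235])
    for d in(-.09,0,.09):
        q=proj(n,[*(c+.13*np.array([np.cos(a+d),np.sin(a+d)])),.125])[0]; print(n,d,((q-[x,y])*4).round())
        cv2.circle(i,tuple(int(v) for v in (q-[x,y])*4),2,(0,255,0),-1)
    for l in(0,.1):
        q=proj(n,[*(c-(.085+.1*np.cos(l))*u),.042+.1*np.sin(l)])[0]
        cv2.circle(i,tuple(int(v) for v in (q-[x,y])*4),2,(255,0,255) if l else (0,255,255),-1)
    p.append(i)
cv2.imwrite("pics/e1.png",p[0]);cv2.imwrite("pics/e2.png",p[1])
```

```text
11.35 [ 0.4935523  -0.28574934  0.41720958] [-0.62  0.4   1.47 -0.03  1.27 -3.08]
top -0.09 [159. 247.]
top 0 [151. 267.]
top 0.09 [144. 287.]
scene -0.09 [388. 308.]
scene 0 [406. 302.]
scene 0.09 [423. 296.]
```

View pics/e1.png

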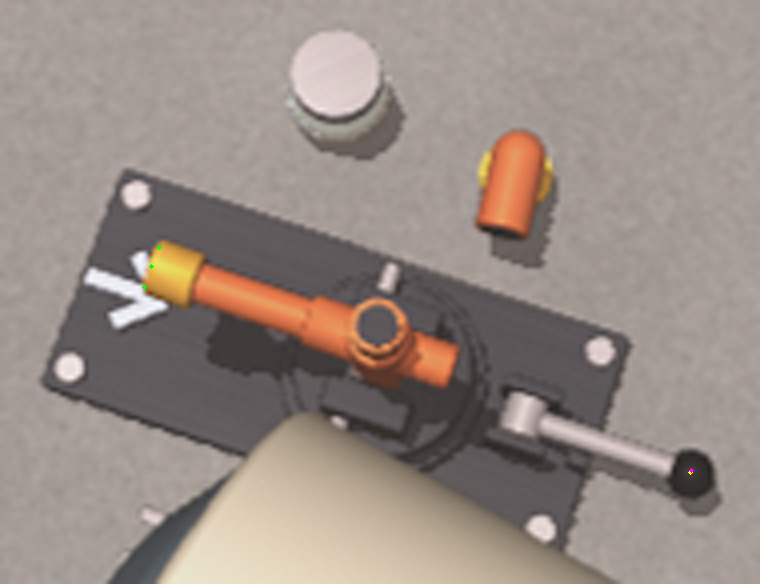

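View pics/e2.png

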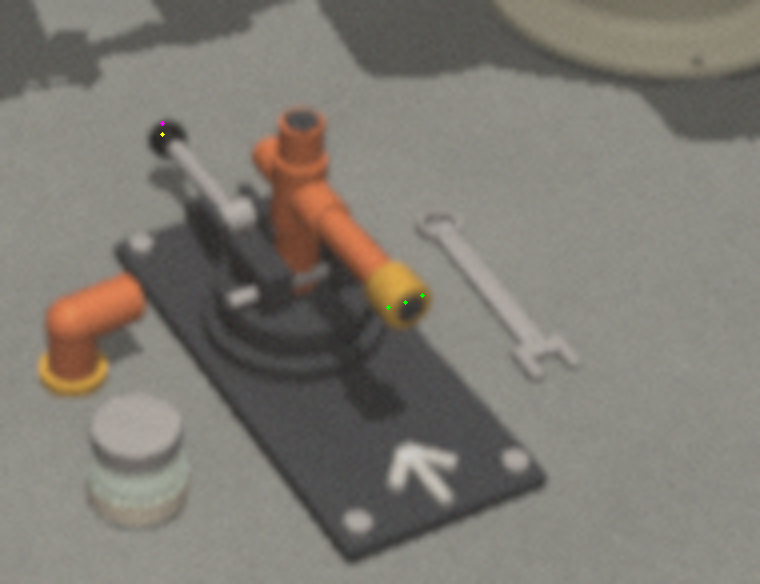

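Both checks pass. The nut face in the scene view is at (411,306) against a bias-corrected prediction of (410,305) for angle 0. The ball is at (168,138) against (166,139) for a level lever, and the other objects haven't moved. The last joint sits near its limit, so I'll turn it back a little before signing off.

Emit:
step_arm:
  motion: [1,0,2,0,-0.1,1,0,3,0,-0.2,1,0,4,0,-0.3,1,0,4,0,-0.3,1,0,4,0,-0.3,1,0,4,0,-0.3]

```text
clock: 11.95
ee_pos: [0.4929, -0.2435, 0.418]
tool_rot: [[-0.823, -0.568, -0.021], [-0.568, 0.823, -0.017], [0.027, -0.002, -1.0]]
wrist_force: [-0.2, 0.3, 0.9]
gripper_width: 0.0005
grip_force: 0.0
```

Run:
```python
from workcell import telemetry,ticket
s=telemetry.state();print(s["ee_pos"],s["qpos"].round(3),abs(s["qd"]).max(),s["wrist_force"])
print(ticket.sign_off())
```

```text
[ 0.49293233 -0.24352276  0.41798167] [-0.56   0.377  1.51  -0.027  1.263 -2.727] 0.010708288222804651 [-0.23562015  0.34767809  0.85619076]
the job is handed in; nothing more can be done
None
```

The long branch points at the arrow within about a degree by the final camera check, and the lock lever is down on its stop. The other bench items checked in the final views hadn't moved, and I handed the job in at about 12 s; the last joint ran up to about its −3.08 rad limit while backing away and was turned back first.

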